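# Start the seal engraver

### The job

Start the desktop seal engraver, only pressing with the fingertips: push its hinged hood down until it clicks and stays shut by itself, take the fingers off it, then switch the power on by pressing down the raised end of the rocker switch, and only then press the round start button fully home and let it spring back. Do not press the mushroom-headed stop button, and leave the seals, the paste pot and the card box round the machine standing where they are.

Things in the scene. Friction and masses are not known exactly. Their poses are not given: they have to be found in the camera images.
- engraver: Fixed grey desktop engraver, 250 mm deep, 240 wide, 116 high shut. Origin: centre of its underside; x to its rear, y to its left seen from the front, z up. At the front a console (its middle at x -88 mm, 65 mm high) slopes 0.12 rad down to the front, with 3 black controls: rocker left (y +72), round start button in the middle (y 0), mushroom stop button right (y -72). Behind it the hood.
- hood_press (a point): Where to press the hood: middle of the outer face of the solid grey rail (34 mm deep, 224 wide) along its top front edge, 17 mm behind that edge. z points out of the hood's top, y as the engraver's. It moves on an arc of 148 mm radius about the hinge axis, which runs along the engraver's y at its x +112, z +74 mm. With the hood shut the point lies at engraver x -30, z +116 mm.
- hood (a joint): Opening angle of the 160 x 224 x 42 mm hood with clear panes, rad: 0 shut, 1.05 fully open; starts at 0.5 to 0.95. A counterbalanced stiff hinge holds it there (about 2 N on the front edge moves it), but from a small angle it rises again unless the sprung roller catch under its front edge has snapped in; the last 10 mm of the front edge's way take about 10 N. Press until it stops dead.
- rocker_high_end (a point): Top of the rocker switch (44 mm front to rear, 28 wide, shallow V top), on its front half, 11 mm in front of its pivot: the end that stands raised while the power is off. It is 14 mm above the console when off, 9 mm when on. Axes as the console's when off: z out of the console, y as the engraver's.
- power_rocker (a joint): Angle of the rocker, rad: 0 off (front end raised), 0.44 on (front end down, rear end raised). Sprung snap action: about 5 to 8 N on the raised end, which goes down 6 mm, throws it over and it stays.
- start_top (a point): Centre of the flat top of the round start button, 24 mm in diameter, 17 mm above the console; its collar is 33 mm wide and 5 mm high. z is the push axis, outwards (square to the console, 0.12 rad from vertical).
- start_button (a joint): Travel of the start button, m: 0 up, 0.006 fully home; sprung, 5 N at the bottom; it returns when let go.
- stop_top (a point): Centre of the top of the mushroom stop button, head 39 mm in diameter, top 32 mm above the console. Not to be pressed.
- stop_button (a joint): Travel of the stop button, m: 0 up, 0.006 pressed. Must stay up.
- seal_black: Black stone seal with a domed top, 25 x 25 x 76 mm, standing loose beside the engraver. Origin: centre of its underside, z up.
- seal_slim: Slim plain square stone seal, 15 x 15 x 60 mm, standing loose. Origin: centre of its underside, z up.
- paste_pot: Round lidded porcelain pot, 74 mm wide, 42 high, standing loose. Origin: centre of its underside, z up.
- blank_box: Closed card box, 45 x 70 x 30 mm, standing loose. Origin: centre of its underside, z up.

How it is judged:
By the outcome, as a careful person would: the job done as asked, in the order asked, and still so for the second after the job is handed in, with the robot touching nothing.
It also fails if it takes over 48 s, if anything falls off the work surface, if the arm or the gripper's body presses on something with over 40 N, if the wrist force passes 120 N, or if a joint passes its speed limit or range.

### The arm

A 6-joint arm with a two-finger parallel gripper is mounted at the origin on a cart in front of the work surface, level with it; the furniture and walls round the work are solid. World frame = base frame: x ahead of the robot, y to its left, z up, the work surface at z = 0. Lengths are in m, angles in rad, forces in N, time in s.
With the tool pointing down it reaches from about 0.35 to 0.975 m from the base axis. Payload 4.9 kg.
Tool frame: the origin (TCP) lies midway between the tips of the shut fingers; the grasp point (between the pads) lies 19 mm behind it; z points along the fingers, y is the line along which they close (so a half turn about z gives the same grasp; the last joint's range is limited). The gripper opens to 85 mm and grips with 20 to 120 N. Pads are 22 mm wide; open, the fingers measure 114 mm over their backs; the gripper's body (76 mm by 85 mm) begins 54 mm behind the grasp point. The pads swing forward as they close: fully open they stand 13 mm farther back than shut.
Start: joints at [-1.302, 0.053, 1.613, -0, 1.476, -0.119], TCP at [0.236, -0.579, 0.231] pointing down, gripper open.
Joint ranges: [-3.01, 3.01], [-1.01, 2.22], [0.06, 2.58], [-1.02, 4.17], [0.09, 2.62], [-3.14, 3.14]. Speed limits (rad/s): [2.57, 2.57, 3.14, 3.14, 3.14, 3.14].

### API

Orientations are given as a rotation vector (axis times angle).
In Python, from station import ctrl, optics, job gives the robot as it stands.
- The arm moves only by the shell command python3 -m jog 'ROWS' [OPENING] [FORCE]. ROWS is JSON, a list of rows, each a list of 2 entries, a list of its own where there are three numbers: the shift along the tool's x, y, z in m, then the turn, a rotation vector about the tool's x, y, z in rad. A call has 1 to 5 rows; each row is the pose to reach, as a shift and turn from the pose commanded when the call began, along the tool's axes at that moment; what a row does not reach only later rows make up. A row lasts 1/10 s, in which the tool goes at most 50 mm and 8.59 degrees, less where a joint would pass 70% of its speed; a pose out of reach is approached as far as the arm can. A call with a gripper value outside its range is refused whole. OPENING is the opening, from 0 (shut) to 1 (fully open), set as the call begins (- or left out, the last holds). The fingers move at their own pace and stop on an object; FORCE is the grip in N (left out, the last holds). Time passes only in rows, so rows that repeat a pose let the fingers close. It gives the time, the measured TCP pose, the force, the opening and the grip force at its end, in the units of the state.
- ctrl.get_obs(): the state, without advancing time (a new reading comes with each control period).
- optics.get_image(name): name is "scene" or "top" or "wrist"; returns a dict with "image" (384x512x3 uint8, blue, green, red), "fx", "fy", "cx", "cy" (pixels), "rvec" (rotation vector, rad) and "tvec" (3), from world to camera coordinates, as OpenCV has them; the wrist camera has in their place "mount" (4x4, takes a point from camera to tool coordinates, whose origin is the TCP and whose axes are the flange's). Camera axes: x right, y down, z forward; pixel columns grow to the right and rows downward; lengths in m; the calibration is good to about 2 mm. A picture is of the moment at which its call begins: read the wrist's pose just before it. There is no depth.
- job.finish_job(): hands the job in; it is judged then, once.
The state is a dict: "t": time; "q": joint angles; "dq": joint speeds; "effort": joint torques, N m; "tool_pos": TCP position; "tool_rot": TCP orientation; "contact_force": force on the tool from outside, world axes, zero at the start; "wrist_torque": the same for the moment, N m; "opening": finger opening in m; "grip_force": force on a finger pad.
Only numpy, scipy, OpenCV 4.12 (cv2) and the standard library are available. Lean on these libraries where they do the work, as an engineer would, in place of code of your own. Each camera call takes 0.05 s, during which the arm holds its last target. There are 200 camera calls.

## Working session

There is one attempt and no reset: what is moved stays moved. The work goes in short steps, Python scripts to look and compute and a shell command to move; the robot and the scene stay as the last step left them, time stands still between calls to the robot, and variables do not carry over. Pictures are saved under pics/ and viewed, at most 10 in all, crops included, and the job is handed in when it is done.

```bash
mkdir -p pics; python3 - <<'E'
from station import ctrl, optics
import cv2,numpy as np
o=ctrl.get_obs();print(o)
for n in("scene","top"):
    d=optics.get_image(n);cv2.imwrite(f"pics/{n}0.png",cv2.resize(d["image"],(800,600),interpolation=cv2.INTER_CUBIC))
    print(n,{k:v for k,v in d.items() if k!="image"})
E
```

```text
{'t': 0.0, 'q': array([-1.30196583e+00,  5.33890167e-02,  1.61430698e+00, -1.83260233e-06,
        1.47601419e+00, -1.18999905e-01]), 'dq': array([-0.00168047, -0.00061532, -0.00029458, -0.00024619, -0.00060912,
       -0.00047364]), 'effort': array([ 2.76970604e-04, -3.93687952e+01, -3.70174778e+01, -2.23012546e-05,
        7.21916513e-03, -1.78955304e-06]), 'tool_pos': array([ 0.2361937 , -0.57796784,  0.23003534]), 'tool_rot': array([-3.08063875e+00, -6.04985147e-01,  2.51639626e-04]), 'contact_force': array([-0.05176845,  0.29952812, -0.35092918]), 'wrist_torque': array([-0.05936802,  0.00440718,  0.01065003]), 'grip_force': 0.0, 'opening': 0.08549429179698204}
scene {'fx': 492.67717864412083, 'fy': 492.67717864412083, 'cx': 252.42604198649283, 'cy': 193.13377575212618, 'rvec': array([ 2.05672036, -0.62677578,  0.33997213]), 'tvec': array([-0.52908758,  0.22440859,  0.99851344])}
top {'fx': 435.73218062039916, 'fy': 435.73218062039916, 'cx': 246.5097016290158, 'cy': 190.15231681426536, 'rvec': array([ 2.17209293, -2.14901591,  0.14780783]), 'tvec': array([-0.03532436,  0.61585219,  1.16315382])}
```

View pics/scene0.png

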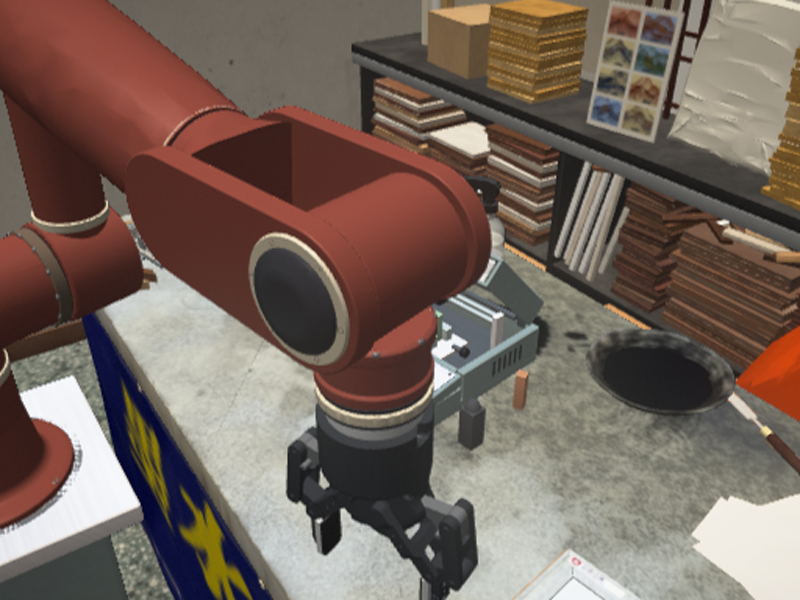

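View pics/top0.png

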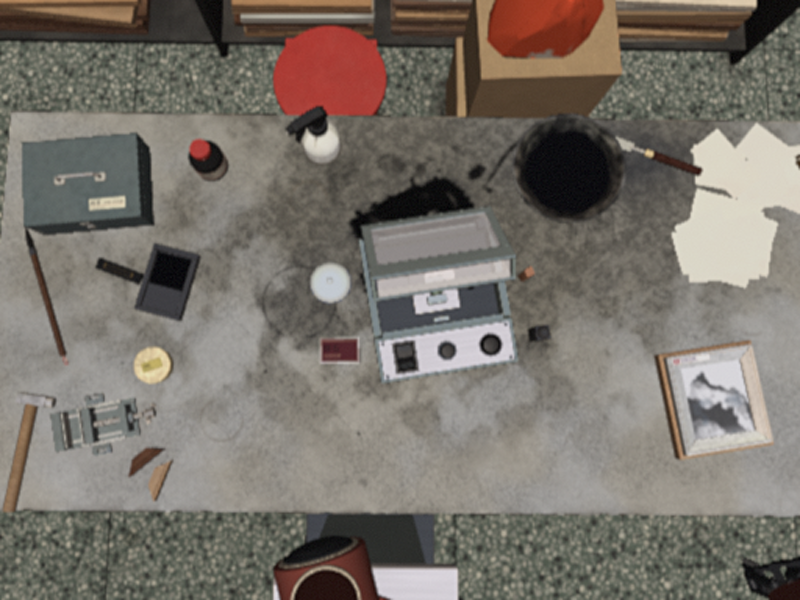

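The top view shows the engraver, with the rocker near (404,355), start near (447,350) and stop near (490,345). The hood's front rail runs about (370,283) to (513,270). I'll enlarge that region.

```bash
python3 - <<'E'
import cv2
from station import optics
im=optics.get_image("top")["image"][128:248,225:353]
cv2.imwrite("pics/crop0.png",cv2.resize(im,None,fx=5,fy=5,interpolation=cv2.INTER_CUBIC))
E
```

```text
(no output)
```

View pics/crop0.png

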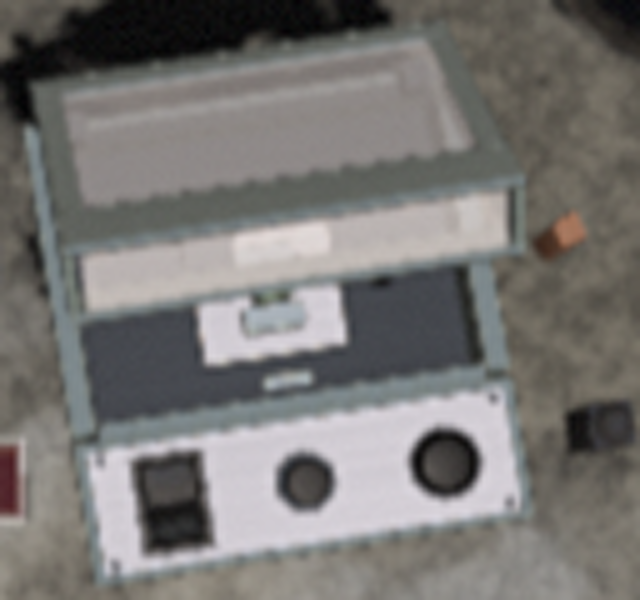

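Crop (×5, offset 225,128): start centre (306,480), stop (446,458), rocker about (173,502). Console front corners are at (100,580) and (528,514). The hood's top front edge runs (66,250) to (523,178), and its lower front edge (80,318) to (525,250). Next I'll fit the pose and hood angle.

```bash
cat >fit.py <<'E'
import numpy as np,cv2
from scipy.optimize import least_squares
from scipy.spatial.transform import Rotation as R
K=dict(fx=435.73218062039916,cx=246.5097016290158,cy=190.15231681426536)
rv=np.array([2.17209293,-2.14901591,0.14780783]);tv=np.array([-0.03532436,0.61585219,1.16315382])
Km=np.array([[K['fx'],0,K['cx']],[0,K['fx'],K['cy']],[0,0,1]])
con=[((-.125,.12,.0605),(100,580)),((-.125,-.12,.0605),(528,514)),((-.090,0,.0819),(306,480)),((-.0918,-.072,.0968),(446,458)),((-.089,.072,.073),(173,502))]
hd=[((-.047,.112,.116),(66,250)),((-.047,-.112,.116),(523,178)),((-.047,.112,.074),(80,318)),((-.047,-.112,.074),(525,250)),((.113,.112,.116),(32,85)),((.113,-.112,.116),(440,28))]
px=np.array([p for _,p in con+hd],float)/5+[225,128]-.4
H=np.array([.112,0,.074])
def hood(p,a): return H+R.from_euler('y',a).apply(np.array(p)-H)
def W(P,x,y,w): return R.from_euler('z',w).apply(P)+[x,y,0]
def f(v):
    P=np.array([c for c,_ in con]+[hood(c,v[3]) for c,_ in hd])
    return (cv2.projectPoints(W(P,*v[:3]),rv,tv,Km,None)[0][:,0]-px)
if __name__=="__main__":
    s=least_squares(lambda v:f(v).ravel(),[.65,-.05,.1,.7],loss='soft_l1')
    v=s.x;print(v);print(f(v).round(2).tolist())
    for n,p in dict(press=hood((-.03,0,.116),v[3]),shut=(-.03,0,.116),rock=np.array([-.088,.072,.065])+R.from_euler('y',-.12).apply([-.011,0,.014]),start=(-.090,0,.0819),stop=(-.0918,-.072,.0968)).items(): print(n,W(np.array(p),*v[:3]).round(4))
E
python3 fit.py
```

```text
[ 0.61101255 -0.11900719  0.16777802  0.79730563]
[[-1.25, 0.72], [1.45, -0.24], [0.44, 0.28], [0.33, 0.75], [-0.08, -0.07], [-1.21, 0.1], [0.73, -0.02], [-1.95, 0.53], [0.14, -0.13], [-0.41, -1.43], [1.13, -2.75]]
press [ 0.6533 -0.1119  0.2049]
shut [ 0.5814 -0.124   0.116 ]
rock [ 0.4998 -0.0648  0.0776]
start [ 0.5223 -0.134   0.0819]
stop [ 0.5325 -0.2053  0.0968]
```

Most residuals are within about 1.5 px (two reach 2 to 2.75 px), and the heights and reach are plausible. I'll move above the hood rail with the fingers shut and the tool aligned with the engraver.

```bash
cat >go.py <<'E'
# usage: go.py ex ey ez [tilt]  target TCP in engraver frame (mm) -> shift/turn in tool axes
import sys,numpy as np
from scipy.spatial.transform import Rotation as R
from station import ctrl
E=np.array([0.6110,-0.1190,0]);w=0.1678
Rz=R.from_euler('z',w)
o=ctrl.get_obs();T=R.from_rotvec(o['tool_rot'])
print('t',round(o['t'],2),'eng mm',(Rz.inv().apply(o['tool_pos']-E)*1e3).round(1),'F eng',Rz.inv().apply(o['contact_force']).round(1))
if len(sys.argv)>3:
    a=[float(s) for s in sys.argv[1:]]
    t=Rz.apply(np.array(a[:3])/1e3)+E
    G=Rz*R.from_rotvec([np.pi,0,0])*R.from_rotvec([0,a[3] if len(a)>3 else 0,0])
    print('shift mm',(T.inv().apply(t-o['tool_pos'])*1e3).round(1),'turn',(T.inv()*G).as_rotvec().round(3))
E
python3 -m jog '[[[0.045,-0.022,-0.01],[0,0,0.11]],[[0.09,-0.044,-0.02],[0,0,0.22]],[[0.135,-0.066,-0.03],[0,0,0.22]],[[0.18,-0.088,-0.04],[0,0,0.22]],[[0.225,-0.11,-0.05],[0,0,0.22]]]' 0
python3 go.py 48 0 290
```

```text
t: 0.65
tool_pos: [0.4004, -0.3939, 0.2803]
tool_rot: [-3.13, -0.263, 0.0]
contact_force: [1.1, -0.7, 0.4]
opening: 0.0121
grip_force: 0.0
t 0.65 eng mm [-253.6 -235.8  280.3] F eng [ 0.9 -0.8  0.4]
shift mm [ 301.5 -236.    -9.6] turn [-0.  0. -0.]
```

```bash
python3 -m jog '[[[0.038,-0.03,-0.002],[0,0,0]],[[0.076,-0.06,-0.004],[0,0,0]],[[0.114,-0.09,-0.006],[0,0,0]],[[0.152,-0.12,-0.008],[0,0,0]],[[0.19,-0.15,-0.01],[0,0,0]]]' 0 >/dev/null
python3 -m jog '[[[0.038,-0.03,0],[0,0,0]],[[0.076,-0.06,0],[0,0,0]],[[0.112,-0.086,0],[0,0,0]],[[0.112,-0.086,0],[0,0,0]],[[0.112,-0.086,0],[0,0,0]]]' 0
python3 go.py 48 0 225
python3 - <<'E'
from station import optics
import cv2
a=optics.get_image("scene");b=optics.get_image("top")
cv2.imwrite("pics/s1.png",cv2.hconcat([cv2.resize(a["image"][100:300,240:440],(400,400),interpolation=3),cv2.resize(b["image"][108:248,215:355],(400,400),interpolation=3)]))
E
```

```text
t: 1.65
tool_pos: [0.658, -0.1116, 0.2893]
tool_rot: [-3.13, -0.266, 0.003]
contact_force: [-0.0, 0.0, 0.0]
opening: -0.0001
grip_force: 0.0
t 1.65 eng mm [ 47.6  -0.5 289.3] F eng [-0.  0.  0.]
shift mm [ 0.5 -0.5 64.3] turn [-0.     0.002  0.002]
```

View pics/s1.png

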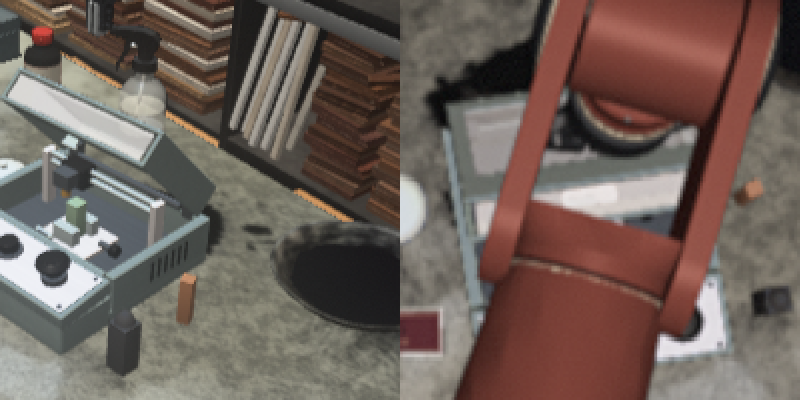

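The scene crop shows the hood clear of the arm: top-right-front corner about (161,129), bottom-right-front (145,172), right rear top (215,188) in the ×2 crop at offset (240,100). The gripper isn't in the crop, so I'll compare with projections.

```bash
python3 - <<'E'
from fit import *
from station import optics,ctrl
d=optics.get_image("scene");K2=np.array([[d['fx'],0,d['cx']],[0,d['fy'],d['cy']],[0,0,1]])
pr=lambda P:(cv2.projectPoints(np.array(P,float),d['rvec'],d['tvec'],K2,None)[0][:,0])
print('tcp',pr([ctrl.get_obs()['tool_pos']]))
v=[.6110,-.1190,.1678]
for a in(.7,.75,.8,.85):
  print(a,((pr(W(np.array([hood(c,a) for c in[(-.047,-.112,.116),(-.047,-.112,.074),(.113,-.112,.116)]]),*v))-[240,100])*2).round(0).tolist())
print(((pr(W(np.array([(-.125,-.12,.0605),(-.0918,-.072,.0968),(-.09,0,.0819)]),*v))-[240,100])*2).round(0).tolist())
cv2.imwrite("pics/s2.png",cv2.resize(d['image'][60:300,130:450],(800,600),interpolation=3))
E
```

```text
tcp [[288.72962417 115.99540915]]
0.7 [[153.0, 142.0], [134.0, 178.0], [215.0, 183.0]]
0.75 [[157.0, 136.0], [137.0, 171.0], [216.0, 184.0]]
0.8 [[162.0, 131.0], [141.0, 165.0], [216.0, 184.0]]
0.85 [[166.0, 125.0], [145.0, 158.0], [217.0, 185.0]]
[[60.0, 316.0], [50.0, 255.0], [6.0, 238.0]]
```

View pics/s2.png

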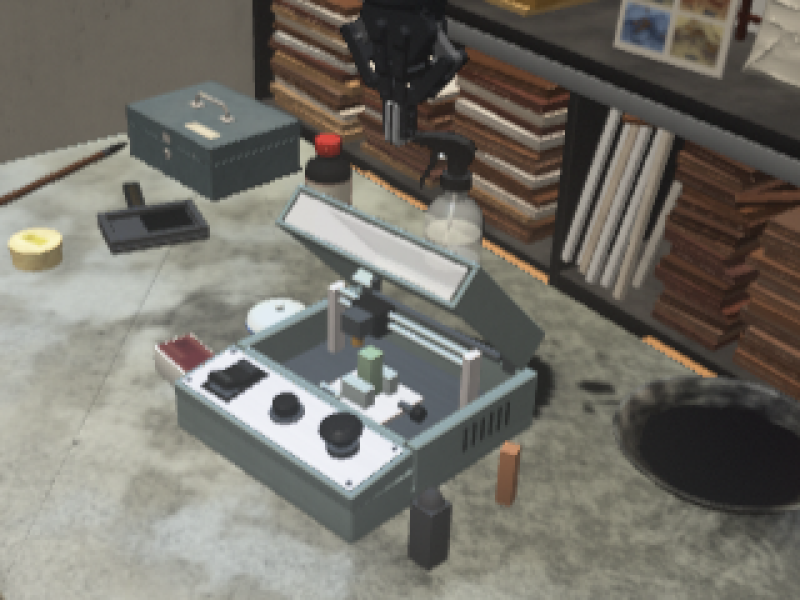

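Tip and console projections agree within about 3 px, and the hood is at about 0.8. Descending to contact.

```bash
python3 -m jog '[[[0,0,0.03],[0,0,0]],[[0,0,0.06],[0,0,0]],[[0,0,0.066],[0,0,0]],[[0,0,0.072],[0,0,0]],[[0,0,0.075],[0,0,0]]]' 0;python3 go.py 47 0 209
```

```text
t: 2.3
tool_pos: [0.6581, -0.1132, 0.2163]
tool_rot: [3.13, 0.262, 0.002]
contact_force: [-0.8, -0.5, -0.1]
opening: 0.0003
grip_force: 0.0
t 2.3 eng mm [ 47.4  -2.1 216.3] F eng [-0.8 -0.4 -0.1]
shift mm [-0.4 -2.1  7.3] turn [ 0.001 -0.001 -0.001]
```

```bash
python3 -m jog '[[[-0.004,-0.002,0.006],[0,0,0]],[[-0.009,-0.002,0.01],[0,0,0]],[[-0.0125,-0.002,0.013],[0,0,0]],[[-0.019,-0.002,0.017],[0,0,0]],[[-0.025,-0.002,0.022],[0,0,0]]]' 0;python3 go.py 11 0 182
```

```text
t: 2.8
tool_pos: [0.6326, -0.1148, 0.1936]
tool_rot: [3.13, 0.263, 0.001]
contact_force: [-0.3, -0.7, 2.2]
opening: 0.0003
grip_force: 1.0
t 2.8 eng mm [ 22.    0.5 193.6] F eng [-0.4 -0.6  2.2]
shift mm [-11.    0.5  11.5] turn [ 0.001 -0.001  0.   ]
```

```bash
python3 -m jog '[[[-0.006,0,0.006],[0,0,0]],[[-0.011,0,0.0115],[0,0,0]],[[-0.0165,0,0.017],[0,0,0]],[[-0.022,0,0.023],[0,0,0]],[[-0.026,0,0.029],[0,0,0]]]' 0;python3 go.py -8 0 158
```

```text
t: 3.3
tool_pos: [0.6066, -0.1192, 0.1637]
tool_rot: [3.131, 0.263, -0.001]
contact_force: [-1.5, 0.2, 3.1]
opening: 0.0003
grip_force: 1.3
t 3.3 eng mm [ -4.4   0.6 163.7] F eng [-1.5  0.5  3.1]
shift mm [-3.6  0.6  5.7] turn [-0.     0.001 -0.   ]
```

```bash
python3 -m jog '[[[-0.004,0,0.007],[0,0,0]],[[-0.008,0,0.014],[0,0,0]],[[-0.012,0,0.02],[0,0,0]],[[-0.016,0,0.026],[0,0,0]],[[-0.019,0,0.032],[0,0,0]]]' 0;python3 go.py -28 0 112
```

```text
t: 3.8
tool_pos: [0.5886, -0.1221, 0.1318]
tool_rot: [-3.13, -0.263, -0.002]
contact_force: [1.2, -0.2, 2.2]
opening: -0.0003
grip_force: 1.0
t 3.8 eng mm [-22.6   0.6 131.8] F eng [ 1.2 -0.4  2.2]
shift mm [-5.4  0.6 19.8] turn [ 0.    -0.001 -0.   ]
```

```bash
python3 -m jog '[[[-0.002,0,0.004],[0,0,0]],[[-0.003,0,0.007],[0,0,0]],[[-0.005,0,0.01],[0,0,0]],[[-0.006,0,0.012],[0,0,0]],[[-0.006,0,0.014],[0,0,0]]]' 0;python3 go.py -28 0 112
```

```text
t: 4.3
tool_pos: [0.5851, -0.1228, 0.1235]
tool_rot: [3.13, 0.264, 0.009]
contact_force: [-4.1, 5.0, 16.6]
opening: -0.0001
grip_force: 7.5
t 4.3 eng mm [-26.1   0.5 123.5] F eng [-3.2  5.6 16.6]
shift mm [-1.9  0.5 11.5] turn [ 0.001 -0.006  0.   ]
```

```bash
python3 -m jog '[[[0,0,0.002],[0,0,0]],[[0,0,0.004],[0,0,0]],[[0,0,0.004],[0,0,0]]]' 0;python3 go.py -28 0 112
```

```text
t: 4.6
tool_pos: [0.5822, -0.1232, 0.1144]
tool_rot: [-3.13, -0.263, 0.002]
contact_force: [-2.5, 0.2, 5.2]
opening: 0.0003
grip_force: 2.5
t 4.6 eng mm [-29.1   0.7 114.4] F eng [-2.4  0.7  5.2]
shift mm [1.1 0.7 2.4] turn [-0.     0.001  0.   ]
```

Snapped past. Now I'll press until it stops dead.

```bash
python3 -m jog '[[[0,0,0.002],[0,0,0]],[[0,0,0.004],[0,0,0]],[[0,0,0.004],[0,0,0]]]' 0;python3 go.py
```

```text
t: 4.9
tool_pos: [0.5815, -0.1234, 0.1114]
tool_rot: [-3.13, -0.263, 0.006]
contact_force: [-8.0, -0.4, 11.9]
opening: 0.0
grip_force: 6.1
t 4.9 eng mm [-29.8   0.6 111.4] F eng [-8.   1.  11.9]
```

```bash
python3 -m jog '[[[0.001,0,0.002],[0,0,0]],[[0.001,0,0.003],[0,0,0]],[[0.001,0,0.003],[0,0,0]]]' 0;python3 go.py; python3 -m jog '[[[0,0,0.002],[0,0,0]],[[0,0,0.003],[0,0,0]],[[0,0,0.003],[0,0,0]]]' 0;python3 go.py
python3 - <<'E'
from station import optics
import cv2
a=optics.get_image("scene")
cv2.imwrite("pics/s3.png",cv2.resize(a["image"][130:290,190:390],(800,600),interpolation=3))
E
```

```text
t: 5.2
tool_pos: [0.5812, -0.1235, 0.1091]
tool_rot: [-3.13, -0.264, 0.012]
contact_force: [-14.3, 0.0, 17.9]
opening: -0.0002
grip_force: 9.4
t 5.2 eng mm [-30.2   0.6 109.1] F eng [-14.1   2.4  17.9]
t: 5.5
tool_pos: [0.5808, -0.1236, 0.107]
tool_rot: [-3.13, -0.264, 0.014]
contact_force: [-18.5, 1.4, 22.6]
opening: 0.0001
grip_force: 12.2
t 5.5 eng mm [-30.6   0.6 107. ] F eng [-18.    4.4  22.6]
```

View pics/s3.png

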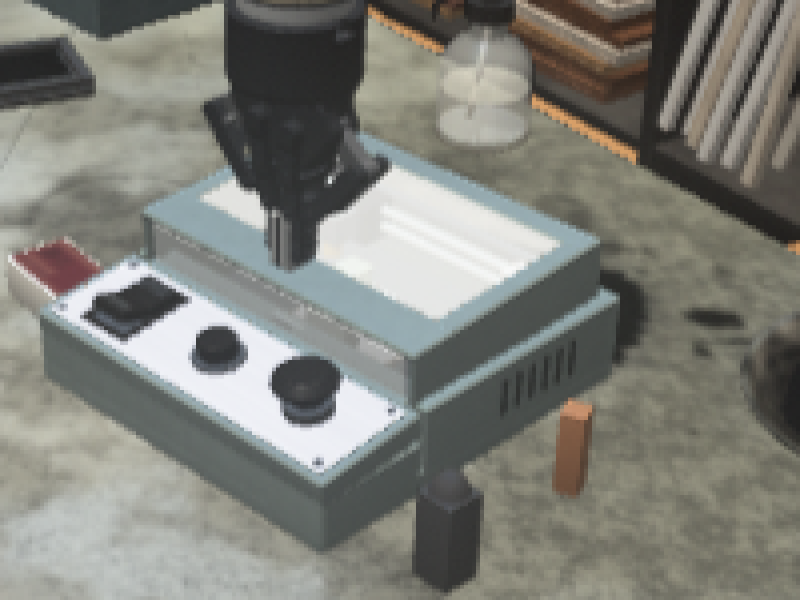

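The hood looks shut. The force rises linearly (about 2.4 N/mm) and extrapolates to zero at z ≈ 116.5 mm, which is the dead stop with the fingers flexing. I'll lift off and check that it stays shut.

```bash
python3 -m jog '[[[0,0,-0.012],[0,0,0]],[[0,0,-0.025],[0,0,0]],[[0,0,-0.04],[0,0,0]],[[0,0,-0.06],[0,0,0]],[[0,0,-0.06],[0,0,0]]]' 0;python3 go.py -101 72 125 0.12
python3 - <<'E'
from station import optics
import cv2
a=optics.get_image("scene")
cv2.imwrite("pics/s4.png",cv2.resize(a["image"][130:290,190:390],(800,600),interpolation=3))
E
```

```text
t: 6.05
tool_pos: [0.5854, -0.1236, 0.1677]
tool_rot: [3.128, 0.263, 0.008]
contact_force: [0.3, -0.9, 0.7]
opening: -0.0001
grip_force: 0.0
t 6.05 eng mm [-26.   -0.3 167.7] F eng [ 0.1 -0.9  0.7]
shift mm [-75.2 -72.4  42.2] turn [0.003 0.115 0.   ]
```

View pics/s4.png

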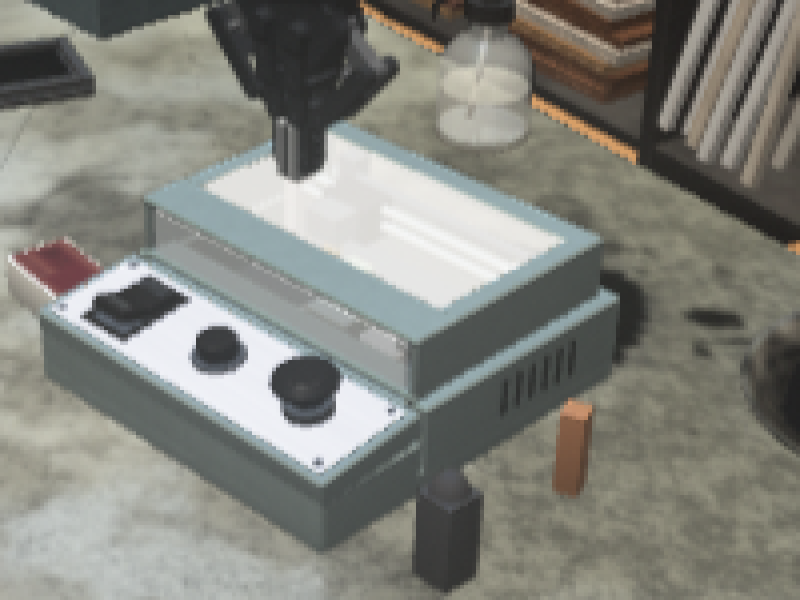

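The hood's front right corner was at (413,357) while pressed and is now at about (412,345), so it may have risen several mm. I'll check against projections and watch over time.

```bash
python3 - <<'E'
from fit import *
from station import optics
d=optics.get_image("scene");K2=np.array([[d['fx'],0,d['cx']],[0,d['fy'],d['cy']],[0,0,1]])
v=[.6110,-.1190,.1678]
pr=lambda P:((cv2.projectPoints(W(np.array(P,float),*v),d['rvec'],d['tvec'],K2,None)[0][:,0])-[190,130])*[4,3.75]
for a in(0,.03,.06,.09,.12):
  print(a,pr([hood(c,a) for c in[(-.047,-.112,.116),(-.047,.112,.116),(.113,-.112,.116)]]).round(0).tolist())
print(pr([(-.125,-.12,.0605),(-.125,.12,.0605),(.125,-.12,.074)]).round(0).tolist())
import time
im=cv2.imread("pics/s4.png").astype(int);n=cv2.resize(d["image"][130:290,190:390],(800,600),interpolation=3).astype(int)
print(np.abs(im-n)[250:420,200:620].max(), d['image'].shape)
# top edge row along column near right-front corner: colour profiles
for f in("pics/s3.png","pics/s4.png"):
  g=cv2.cvtColor(cv2.imread(f),cv2.COLOR_BGR2GRAY);print(f,g[325:425:4,380].tolist())
E
```

```text
0 [[415.0, 336.0], [139.0, 190.0], [603.0, 232.0]]
0.03 [[417.0, 328.0], [140.0, 183.0], [604.0, 232.0]]
0.06 [[419.0, 321.0], [142.0, 176.0], [606.0, 231.0]]
0.09 [[421.0, 313.0], [143.0, 169.0], [607.0, 231.0]]
0.12 [[424.0, 305.0], [145.0, 162.0], [608.0, 230.0]]
[[320.0, 481.0], [33.0, 305.0], [620.0, 287.0]]
3 (384, 512, 3)
pics/s3.png [165, 165, 164, 159, 154, 186, 176, 173, 173, 165, 150, 149, 149, 149, 150, 154, 161, 166, 194, 232, 237, 237, 238, 238, 238]
pics/s4.png [144, 138, 179, 181, 179, 180, 173, 160, 157, 156, 157, 157, 158, 163, 156, 126, 136, 166, 194, 232, 237, 237, 238, 238, 238]
```

The rear and console points also sit 5–6 px below prediction, so the shut hood should appear at about 342. The observed 345 means it is shut and static. The pressed picture was a small elastic overtravel, and the force drop from 16.6 to 5 N was the catch snapping. On to the rocker.

```bash
python3 -m jog '[[[-0.03,-0.03,0],[0,0.06,0]],[[-0.06,-0.06,0],[0,0.115,0]],[[-0.076,-0.072,0.02],[0,0.115,0]],[[-0.076,-0.072,0.045],[0,0.115,0]],[[-0.076,-0.072,0.045],[0,0.115,0]]]' 0;python3 go.py -102.5 72 90 0.12
python3 - <<'E'
from station import optics
import cv2
a=optics.get_image("scene")
im=cv2.resize(a["image"][130:290,190:390],(800,600),interpolation=3);cv2.imwrite("pics/s5.png",im)
g=cv2.cvtColor(im,cv2.COLOR_BGR2GRAY);print(g[325:425:4,380].tolist())
E
```

```text
t: 6.65
tool_pos: [0.4926, -0.0633, 0.114]
tool_rot: [-3.113, -0.262, -0.166]
contact_force: [-0.4, -0.6, -0.5]
opening: 0.0
grip_force: 0.0
t 6.65 eng mm [-107.4   74.7  114. ] F eng [-0.5 -0.5 -0.5]
shift mm [ 2.3  2.8 24.4] turn [-0.004  0.013 -0.   ]
[144, 138, 179, 181, 179, 180, 173, 161, 157, 157, 157, 157, 157, 162, 156, 125, 135, 166, 193, 231, 237, 237, 238, 238, 238]
```

View pics/s5.png

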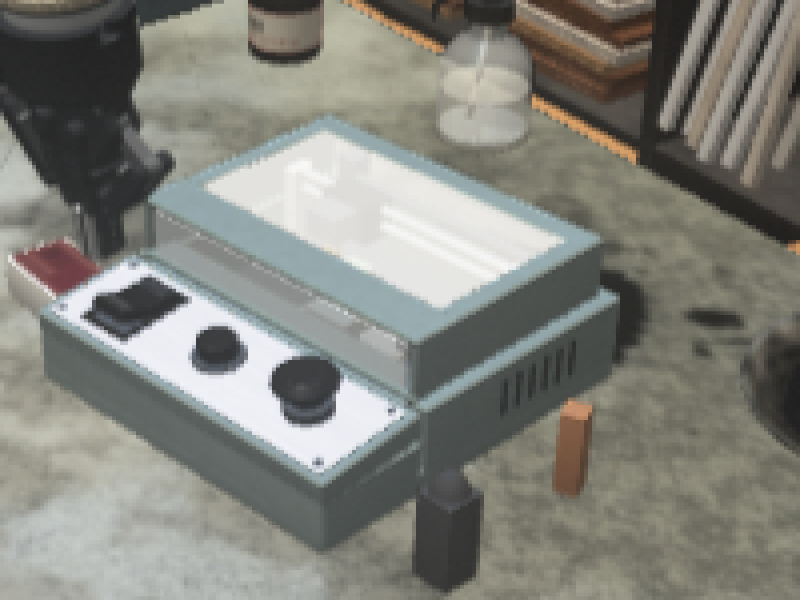

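The hood is unchanged and stays shut. Before pressing the small controls, I'll refit the pose with scene points too: front corners (42,312) and (324,487), start top (215,337), stop top (305,375), hood corners (412,345), (146,203) and (603,238).

```bash
python3 - <<'E'
from fit import *
from station import optics,ctrl
d=optics.get_image("scene");K2=np.array([[d['fx'],0,d['cx']],[0,d['fy'],d['cy']],[0,0,1]])
sc=[((-.125,.12,.0605),(42,312)),((-.125,-.12,.0605),(324,487)),((-.090,0,.0819),(215,337)),((-.0918,-.072,.0968),(305,373)),((-.047,-.112,.116),(412,345)),((-.047,.112,.116),(146,203)),((.113,-.112,.116),(603,238))]
p2=np.array([p for _,p in sc],float)/[4,3.75]+[190,130]-.4
P1=np.array([c for c,_ in con]);P2=np.array([c for c,_ in sc])
def prj(P,v,r,t,K): return cv2.projectPoints(W(P,*v),r,t,K,None)[0][:,0]
a=lambda v:prj(P1,v,rv,tv,Km)-px[:5]
b=lambda v:prj(P2,v,d['rvec'],d['tvec'],K2)-p2
for n,f in(('top',lambda v:a(v).ravel()),('scene',lambda v:b(v).ravel()),('both',lambda v:np.r_[a(v).ravel(),b(v).ravel()])):
  s=least_squares(f,[.61,-.12,.17],loss='soft_l1');print(n,s.x.round(4),a(s.x).round(1).tolist(),b(s.x).round(1).tolist())
o=ctrl.get_obs();tp=cv2.projectPoints(o['tool_pos'],d['rvec'],d['tvec'],K2,None)[0][0,0];print('tcp crop',((tp-[190,130])*[4,3.75]).round(0))
E
```

```text
top [ 0.6118 -0.1185  0.167 ] [[-1.5, 0.4], [1.2, -0.5], [0.2, -0.0], [0.1, 0.5], [-0.3, -0.4]] [[-1.6, -1.8], [-0.6, -1.5], [-0.0, -0.7], [-0.5, -1.7], [1.2, -2.1], [-1.2, -3.2], [0.5, -1.3]]
scene [ 0.6092 -0.1239  0.1644] [[0.4, 1.3], [3.2, 0.6], [2.2, 1.0], [2.1, 1.6], [1.6, 0.6]] [[-1.4, -0.5], [-0.3, 0.3], [0.2, 0.8], [-0.2, -0.0], [1.6, -0.5], [-0.9, -2.0], [1.3, 0.2]]
both [ 0.6112 -0.1215  0.1595] [[-0.8, 0.4], [2.1, 0.1], [1.1, 0.3], [1.0, 1.0], [0.6, -0.3]] [[-1.1, -1.4], [-0.6, -0.7], [0.3, -0.1], [-0.4, -0.9], [1.4, -1.3], [-0.6, -2.8], [1.3, -0.3]]
tcp crop [107. 244.]
```

The tip shows the same ~2 px bias in the scene image, so the top fit holds. Descending onto the rocker's front half.

```bash
python3 -m jog '[[[0.003,0.002,0.012],[0,0.01,0]],[[0.003,0.002,0.024],[0,0.01,0]],[[0.003,0.002,0.03],[0,0.01,0]],[[0.003,0.002,0.033],[0,0.01,0]],[[0.003,0.002,0.034],[0,0.01,0]]]' 0;python3 go.py -102.5 72 72 0.12
```

```text
t: 7.25
tool_pos: [0.5037, -0.0655, 0.0855]
tool_rot: [-3.114, -0.262, -0.194]
contact_force: [0.4, -1.0, -1.0]
opening: 0.0002
grip_force: 0.0
t 7.25 eng mm [-96.8  70.6  85.5] F eng [ 0.2 -1.1 -1. ]
shift mm [-7.3 -1.4 12.7] turn [-0.    -0.004 -0.   ]
```

```bash
python3 -m jog '[[[-0.006,0,0],[0,0,0]],[[-0.007,-0.001,0.003],[0,0,0]],[[-0.007,-0.001,0.006],[0,0,0]],[[-0.007,-0.001,0.008],[0,0,0]],[[-0.007,-0.001,0.01],[0,0,0]]]' 0;python3 go.py -103 72 72 0.12
```

```text
t: 7.75
tool_pos: [0.4977, -0.0657, 0.0752]
tool_rot: [-3.114, -0.262, -0.194]
contact_force: [-0.3, -0.0, 1.0]
opening: -0.0003
grip_force: 0.6
t 7.75 eng mm [-102.8   71.5   75.2] F eng [-0.3  0.   1. ]
shift mm [-0.6 -0.5  3.2] turn [ 0.    -0.004  0.   ]
```

```bash
for i in 1 2; do python3 -m jog '[[[0,0,0.002],[0,0,0]],[[0,0,0.003],[0,0,0]]]' 0 >/dev/null;python3 go.py;done
```

```text
t 7.95 eng mm [-102.    71.6   72. ] F eng [-3.7  0.9  8.5]
t 8.15 eng mm [-101.9   71.5   71.8] F eng [-16.7   4.3  26.2]
```

Hard stop at z 71.8, the height expected for "on" (72.6). Lifting straight off along the tool axis, then a look.

```bash
python3 -m jog '[[[0,0,-0.01],[0,0,0]],[[0,0,-0.025],[0,0,0]],[[0,0,-0.045],[0,0,0]],[[0,0.03,-0.06],[0,0,0]],[[0,0.06,-0.06],[0,0,0]]]' 0 ;python3 go.py -94 0 100 0.12
python3 - <<'E'
from station import optics
import cv2
a=optics.get_image("scene")["image"][175:275,200:300]
cv2.imwrite("pics/s6.png",cv2.resize(a,(600,600),interpolation=3))
E
```

```text
t: 8.65
tool_pos: [0.5032, -0.1267, 0.1316]
tool_rot: [-3.116, -0.265, -0.203]
contact_force: [0.2, -1.1, 0.1]
opening: 0.0001
grip_force: 0.0
t 8.65 eng mm [-107.6   10.5  131.6] F eng [ 0.  -1.1  0.1]
shift mm [ 9.4 10.4 33.1] turn [ 0.003 -0.01   0.002]
```

View pics/s6.png

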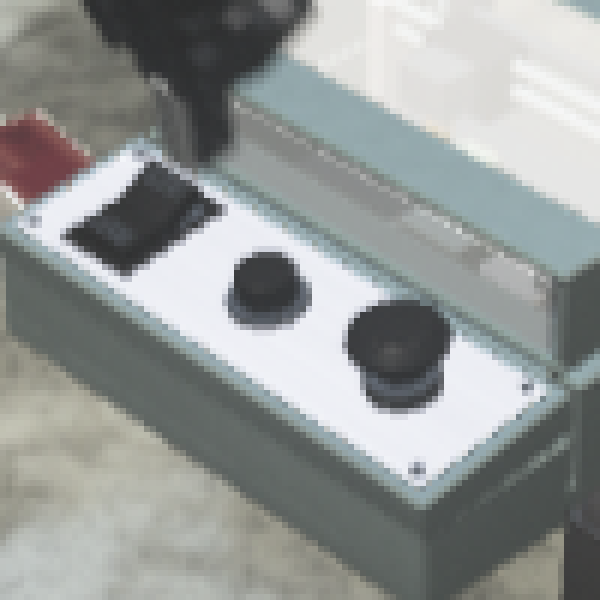

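The rocker's rear end (160,180) now stands raised and its front (125,240) is down, so the power is on. The start button is at (268,280). Next the start button.

```bash
python3 -m jog '[[[0.008,0.011,0],[0,0,0]],[[0.01,0.0115,0.015],[0,0,0]],[[0.011,0.0115,0.033],[0,0,0]],[[0.012,0.0115,0.042],[0,0,0]],[[0.012,0.0115,0.042],[0,0,0]]]' 0 ;python3 go.py -91 0 84 0.12
```

```text
t: 9.2
tool_pos: [0.5185, -0.1329, 0.0854]
tool_rot: [-3.112, -0.262, -0.188]
contact_force: [-0.6, -0.1, 0.7]
opening: 0.0003
grip_force: 0.0
t 9.2 eng mm [-93.5   1.7  85.4] F eng [-0.6  0.   0.7]
shift mm [2.3 1.7 1.7] turn [-0.003 -0.001  0.   ]
```

```bash
python3 -m jog '[[[0.002,0.001,0.001],[0,0,0]],[[0.002,0.001,0.004],[0,0,0]],[[0.002,0.001,0.006],[0,0,0]]]' 0 >/dev/null;python3 go.py;for i in 1 2 3; do python3 -m jog '[[[0,0,0.001],[0,0,0]],[[0,0,0.002],[0,0,0]]]' 0 >/dev/null;python3 go.py;done
```

```text
t 9.5 eng mm [-88.9  -1.1  83.3] F eng [-0.2 -0.1  0.4]
t 9.7 eng mm [-89.   -1.   81.1] F eng [-0.9  0.4  2. ]
t 9.9 eng mm [-88.7  -1.   79.1] F eng [-1.8  0.7  2.6]
t 10.1 eng mm [-88.5  -1.   77.1] F eng [-1.6  1.7  4.9]
```

```bash
for i in 1 2; do python3 -m jog '[[[0,0,0.001],[0,0,0]],[[0,0,0.002],[0,0,0]]]' 0 >/dev/null;python3 go.py;done;  python3 -m jog '[[[0,0,0.001],[0,0,0]],[[0,0,0.001],[0,0,0]]]' 0 >/dev/null;python3 go.py
```

```text
t 10.3 eng mm [-88.2  -1.   75.9] F eng [-7.4  3.2 14.5]
t 10.5 eng mm [-88.1  -1.1  75.7] F eng [-14.3   6.7  26.5]
t 10.7 eng mm [-88.1  -1.1  75.7] F eng [-15.8   7.2  27.9]
```

Fully home: it stops dead at 75.7, 6 mm down. Releasing and checking.

```bash
python3 -m jog '[[[0,0,-0.01],[0,0,0]],[[0,0,-0.025],[0,0,0]],[[0,0,-0.05],[0,0,0]],[[-0.02,0,-0.09],[0,0,0]],[[-0.04,0,-0.12],[0,0,0]]]' 0;python3 -m jog '[[[-0.03,0,-0.03],[0,0,0]],[[-0.03,0,-0.03],[0,0,0]],[[-0.03,0,-0.03],[0,0,0]]]' 0 
python3 - <<'E'
from station import optics
import cv2
a=optics.get_image("scene")["image"][130:290,190:390]
cv2.imwrite("pics/s7.png",cv2.resize(a,(800,600),interpolation=3))
E
```

```text
t: 11.2
tool_pos: [0.4702, -0.1439, 0.1878]
tool_rot: [-3.115, -0.263, -0.196]
contact_force: [0.7, -0.0, -0.2]
opening: -0.0002
grip_force: 0.0
t: 11.5
tool_pos: [0.4376, -0.1496, 0.2125]
tool_rot: [-3.115, -0.26, -0.198]
contact_force: [1.0, -0.2, -1.3]
opening: 0.0001
grip_force: 0.0
```

View pics/s7.png

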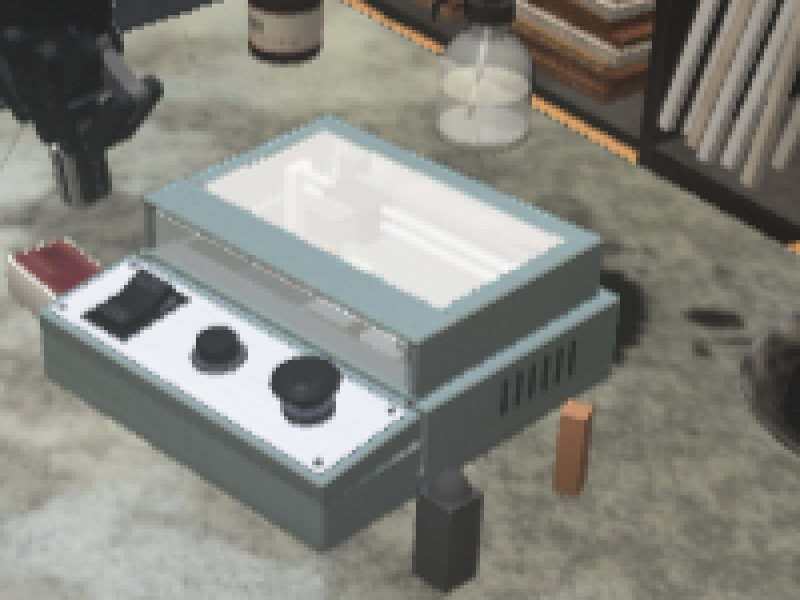

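The hood is still shut (corner at (412,345)), the rocker is on, the start button is back up at (217,345), and the stop and loose objects are untouched.

```bash
python3 -c "
from station import job
print(job.finish_job())"
```

```text
the job is handed in; nothing more can be done
None
```

The job is handed in: the hood clicked shut and stayed shut, the rocker is on, and the start button was pressed fully home and sprang back. The stop button, seals and card box look untouched, and I never moved near the paste pot, which the last picture doesn't show; the last move ended at 11.5 s on the robot's clock.

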